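# Hot lid off the wax pot

### The arm

A 7-joint arm with a two-finger parallel gripper is mounted at the origin on the work surface. World frame = base frame: x ahead of the robot, y to its left, z up, the work surface at z = 0. Lengths are in mm, angles in rad, forces in N, time in s.
With the tool pointing down it reaches from about 400 to 900 mm from the base axis. Payload 5.6 kg.
Tool frame: the origin (TCP) lies midway between the tips of the shut fingers; the grasp point (between the pads) lies 19 mm behind it; x points along the fingers, y is the direction in which the jaws open and shut, and the axes are right-handed (so a half turn about x gives the same grasp; the last joint's range is limited). The gripper opens to 92 mm and grips with 3 to 60 N. Pads are 20 mm wide; open, the fingers measure 128 mm over their backs; the gripper's body (75 mm by 189 mm) begins 69 mm behind the grasp point.
Start: joints at [1.071, 0.468, -0.012, 1.603, 0.006, 1.071, -0.056], TCP at [286.663, -583.381, 214.592] pointing down, gripper open.
Joint ranges: [-2.53, 2.53], [-0.31, 2.02], [-1.57, 1.55], [0.28, 2.44], [-1.29, 4.43], [0.15, 1.84], [-2.92, 2.92]. Speed limits (rad/s): [2.57, 2.57, 3.14, 3.14, 3.14, 3.14, 3.14].

### API

Orientations are given as a rotation vector (axis times angle).
In Python, from cell import robot, grip, kin, viewer gives the robot as it stands. Calls block until the motion is done:
- robot.movep(position, orientation): joint-space move of the TCP to a pose.
- robot.servo_line(position, feed=150, rotation=None): straight line of the TCP; rotation=None keeps the orientation; feed is the mean speed in mm/s.
- robot.goto_joints(angles): joint-space move.
- grip(opening, newtons=None): opening from 0.0 (shut) to 1.0 (fully open); newtons is the grip in N (None keeps the last); returns when the fingers have stopped.
- robot.hold(seconds).
- kin.ik(position, orientation): joint angles nearest the present ones, or None.
- robot.observe(): the state.
- viewer.read_camera(name): name is "scene" or "top"; returns the picture (384x512x3 uint8, red, green, blue); there is no depth.
- viewer.camera_info(name): a dict with "camera_matrix" (3x3 intrinsics, pixels), "k1" (the pictures are not rectified: a ray, as slopes to the right and down, at radius r is drawn at 1 + k1 r^2 times it, then the intrinsics apply), "R" (3x3) and "t" (3): a world point X has camera coordinates R X + t. Camera axes: x right, y down, z forward; pixel columns grow to the right and rows downward; lengths in mm; the calibration is good to about 2 mm. A picture is of the moment at which its call begins. camera_info takes no time and is no camera call.
A pose or a line that the arm cannot do raises robot.IKError and nothing moves.
- robot.job_done(): hands the job in, once; it reports no verdict.
Trained networks look in the newest picture that a camera, given by its name, has taken for a name from the list of things; names that differ only in an ending like _2 or _b are one class to them, and where a whole thing is asked for, a point or a joint stands for the part that bears it (a point fixed in the world has none). Each returns a list of dicts, best first, with "confidence" (0 to 1); they miss things now and then, are a little off and sometimes report something else, mostly with a low value. They report only what shows in the picture. A call takes as long as a camera call. They do not tell look-alikes from the thing itself.
- viewer.silhouettes(name, camera): "mask" (384x512 bool, what is visible of it).
- viewer.pinpoint(name, camera): "at" ([x, y, z] in mm, in the coordinates of the camera as it stood for that picture, good to about 4 mm: a listed point, or the origin of a listed thing).
The state is a dict: "t": time; "joints": joint angles; "joint_velocities": joint speeds; "joint_torque": joint torques, N m; "tcp_pos": TCP position; "tcp_rot": TCP orientation; "contact_force": force on the tool from outside, world axes, zero at the start; "wrist_torque": the same for the moment, N m; "grip_width": opening from 0.0 (shut) to 1.0 (fully open).
Only numpy, scipy, OpenCV 4.12 (cv2) and the standard library are available. Lean on these libraries where they do the work, as an engineer would, in place of code of your own. Each camera call takes 0.05 s, during which the arm holds its last target. There are 200 camera calls.

### The job

The lid on the wax melting pot is hot: grip the lid lifter in its rest, hook the lid by its wire loop, carry it level to the white ceramic tile and set it down gently in the middle of the tile, loop up. Then unhook the lifter and stand it back in its rest as you found it. Do not touch the lid with the gripper or bump the lamp, and leave the other things on the desk where they are.

Things in the scene. Friction and masses are not known exactly. Their poses are not given: they have to be found in the camera images.
- lifter_grip (a point): Lid lifter, loose: centre of its wooden grip, 100 mm long, 20 mm deep, 22 mm wide between its flat sides. Axes as lifter. In the rest and in use the hook is level and the grip leans 30 degrees from vertical: it runs 50 mm either way from this point along (-0.5, 0, 0.866), its top leaning back, away from the hook's point. Grip it by the flat sides (along y).
- lifter_hook (a point): Middle of the hook's seat, where the wire should hang: top face of the level hook bar, 87.5 mm ahead (x) of and 122.5 mm below lifter_grip; same axes. The bar is 12 mm wide, 6 mm thick. Its upturned point begins 14 mm ahead of here, is 5 mm thick and stands 9 mm above the seat. The shank rises from the bar's back end, 13 mm behind here.
- lifter: The whole lifter, 160 g, about 180 mm tall: wooden grip, flat dark steel shank (16 mm wide, 6 mm thick) running on from the grip's lower end down to the level hook. Origin: underside of the hook bar, 12 mm behind and 6 mm below lifter_hook. Axes: x the level way the hook points, y across the grip's flat sides, z up.
- lid_loop (a point): Underside of the top of the lid's wire loop, in the middle: the hook's seat goes under here. The loop is an upright arch of dark 6 mm wire, 50 mm wide inside, its underside 33 mm above the lid. Axes: x square to the arch's plane (the way through the loop), roughly to the robot's right (-y); z up.
- lid: Wax pot's lid, loose, round, steel, 112 mm across, about 140 g, with a plug 84 mm across and 8 mm deep below, which drops into the pot with 5 mm room all round. Origin: centre of the plug's underside, 49 mm below lid_loop; same axes. Very hot. It hangs on the hook by its loop and can swing.
- pot_rim (a point): Centre of the mouth of the wax melting pot at rim height, 104 mm above the desk. Fixed. White round housing 132 mm across with a dial on its front (-x) and an aluminium inner pot whose rim carries the lid; the lid's origin is then 8 mm below this point. Axes: x away from the dial, z up.
- tile_top (a point): Centre of the top face of the white ceramic tile coaster, 140 x 140 mm, top 9 mm above the desk; fixed. Axes x, y along its sides.
- tile: The same tile; origin at the centre of its underside, 9 mm below tile_top.
- rest_seat (a point): Lifter's bent-steel rest, fixed: where the lifter's origin (lifter) stands when home, on top of the base plate, 4 mm above the desk. Axes: x the way the hook then points (about -y), z up. The hook bar stands flat on the plate, behind a front lip 9 mm high that begins 8 mm ahead of the hook's point; the shank's back leans on a saddle with the shank's own slope.
- rest: The same rest, origin 4 mm below rest_seat. Base plate 150 x 90 mm, 4 mm thick. The sloped saddle is 55 to 85 mm above the desk, between two cheeks that leave 7 mm on each side of the shank; the wooden grip is above it, free for the fingers. The lifter goes in and out straight up or up along its grip.
- lamp: LED desk lamp, fixed, in the pot's frame (origin on the desk under the pot's centre, axes as pot_rim). A level bar along x, 22 mm wide, hangs over the pot's left side at y = +52 mm, from x = -70 to +190 mm, 337 to 351 mm above the desk; its post (16 mm, base 140 mm) is at x = +190 mm. No room for an upright gripper over the lifter; leaning with the grip it passes below.
- stapler: Bystander: green plastic stapler, 135 x 36 mm, 55 mm high, loose; origin on the desk under its middle.
- punch: Bystander: stainless hole punch, 116 x 100 mm, 70 mm high, loose; origin under its middle.
- cup: Bystander: tall glass pencil cup, 76 mm across, 130 mm high, pencils to 185 mm, loose; origin under its middle.
- tin: Bystander: aluminium candle tin, 78 mm across, 47 mm high, loose; origin under its middle.
- candle: Bystander: white candle jar with a wooden lid, 79 mm across, 90 mm high, loose; origin under its middle.
Mind the look-alikes: they are no part of the job. What is shaped like the tile but purple is not meant.

How it is judged (in metres and radians):
On the way, in this order (a step that is already met when the one before it is completed fails the run):
1. the lid hangs level on the lifter, clear above the pot's rim (contact force between lid and lifter above 0.4 N and z of lid in the frame of pot_rim above 0.005 m and angle between lid's own z axis and vertical below 0.35 rad), for 0.2 s.
2. the lid lies flat in the middle of the tile, unhooked (distance between lid and tile_top below 0.025 m and angle between lid's own z axis and vertical below 0.08 rad and contact force between lid and lifter below 0.05 N and distance between lifter_hook and lid_loop above 0.05 m), for 0.2 s.
At the end, for the whole second after the job is handed in: The lid lies flat (within 5 degrees) and at rest on the tile, its centre within 25 mm of the tile's centre; the lifter stands at rest in its rest, within 15 mm of its home place, its hook level within 7 degrees and pointing as the rest does within 14 degrees (distance between lid and tile_top below 0.025 m and angle between lid's own z axis and vertical below 0.08 rad and linear speed of each of lid, lifter below 0.02 m/s and distance between lifter and rest_seat below 0.015 m and angle between lifter's own z axis and vertical below 0.12 rad and angle between the x axis of lifter and the x axis of rest, either way round below 0.25 rad); the robot touches nothing.
It fails at once if the gripper or arm touches the hot lid (contact force between any of the fingers, the arm and lid above 0.3 N).
It fails at once if the lid tips more than 23 degrees (angle between lid's own z axis and vertical above 0.4 rad).
It fails at once if the lid is dropped or pressed hard on the tile (over 12 N) (contact force between lid and tile above 12 N).
It fails at once if the lamp is bumped (over 3 N) (contact force between anything else and lamp above 3 N).
It fails at once if a bystander is moved more than 30 mm (distance of any of stapler, punch, cup, tin, candle from where it was at the start of the episode above 0.03 m).
It also fails if it takes over 66 s, if anything falls off the work surface, if the arm or the gripper's body presses on something with over 40 N, if the wrist force passes 120 N, or if a joint passes its speed limit or range.

## Working session

There is one attempt and no reset: what is moved stays moved. The work goes in short steps, each a Python script; the robot and the scene stay as the last script left them, time stands still between calls to the robot, and variables do not carry over. Pictures are saved under pics/ and viewed, about 8 in all and at most 12, crops included, and the job is handed in when it is done.

```bash
ls; mkdir -p pics
cat > h.py <<'E'
import numpy as np, cv2
from cell import robot, grip, kin, viewer
from scipy.spatial.transform import Rotation as Ro
def cam(c):
    i=viewer.camera_info(c); return np.array(i["camera_matrix"]),i["k1"],np.array(i["R"]),np.array(i["t"])
def toworld(p,c):
    K,k,R,t=cam(c); return R.T@(np.array(p)-t)
def proj(X,c):
    K,k,R,t=cam(c); q=R@np.array(X,float)+t; s=q[:2]/q[2]; s=s*(1+k*(s@s)); return K[:2,:2]@s+K[:2,2]
def ray(px,c):
    K,k,R,t=cam(c); d=np.array([(px[0]-K[0,2])/K[0,0],(px[1]-K[1,2])/K[1,1]]); s=d.copy()
    for _ in range(20): s=d/(1+k*(s@s))
    return -R.T@t, R.T@np.r_[s,1]
def onplane(px,c,z):
    o,d=ray(px,c); return o+d*(z-o[2])/d[2]
def pic(c,name):
    im=viewer.read_camera(c); cv2.imwrite(f"pics/{name}.png",im[:,:,::-1]); return im
def pin(n,c): return [(round(d["confidence"],2),np.round(toworld(d["at"],c),1).tolist()) for d in viewer.pinpoint(n,c)][:3]
E
python3 - <<'E'
from h import *
a=pic("scene","s0");b=pic("top","t0")
cv2.imwrite("pics/both.png",np.hstack([cv2.resize(a,(400,300)),cv2.resize(b,(400,300))])[:,:,::-1])
for c in("scene","top"):
    i=viewer.camera_info(c);print(c,np.round(-i["R"].T@i["t"] if hasattr(i["R"],'T') else 0,0),np.round(i["camera_matrix"],1).tolist(),i["k1"])
    for n in "lifter_grip lifter_hook lifter lid_loop lid pot_rim tile_top rest_seat lamp stapler punch cup tin candle".split(): print(n,pin(n,c))
print(robot.observe())
E
```

```text
pics
scene [1359.  402.  718.] [[383.7, 0.0, 254.5], [0.0, 383.7, 195.8], [0.0, 0.0, 1.0]] -0.015297787436984905
lifter_grip [(0.68, [491.0, 431.6, 133.1]), (0.58, [408.0, 171.1, -2.5])]
lifter_hook [(0.85, [507.3, 336.9, 12.5])]
lifter [(0.94, [504.7, 349.9, 3.6])]
lid_loop [(0.63, [576.4, -52.7, 145.5])]
lid [(0.71, [574.4, -48.2, 95.8]), (0.43, [533.7, 134.8, 10.6])]
pot_rim [(0.85, [576.7, -47.0, 100.4])]
tile_top [(0.97, [420.0, -276.8, 9.9]), (0.83, [533.2, 134.6, 11.1])]
rest_seat [(0.79, [501.6, 352.1, 6.4])]
lamp []
stapler [(0.86, [426.2, -40.6, -1.0]), (0.22, [575.5, -54.0, 146.6])]
punch [(0.74, [458.3, -533.5, 2.0]), (0.67, [570.9, -45.8, 100.2]), (0.59, [576.3, -51.0, 147.4])]
cup [(0.87, [716.2, 186.7, -4.8]), (0.56, [502.5, 348.6, 8.6])]
tin [(0.88, [405.2, 168.8, -8.7]), (0.65, [492.1, 431.2, 134.1]), (0.34, [573.6, -49.8, 144.6])]
candle [(0.94, [656.2, -233.3, -1.8]), (0.55, [575.1, -52.9, 146.6])]
top [ 339.  -78. 1246.] [[376.3, 0.0, 261.5], [0.0, 376.3, 191.7], [0.0, 0.0, 1.0]] -0.10388798454970948
lifter_grip [(0.79, [493.2, 423.7, 134.5])]
lifter_hook [(0.65, 
[... 592 characters left out ...]
 array([ 1.0710114 ,  0.46746998, -0.01158814,  1.60270564,  0.0059875 ,
        1.07138846, -0.05629514]), 'joint_velocities': array([ 6.54501381e-04,  4.55363363e-04, -5.21570017e-04,  2.05030604e-04,
        7.02188714e-05, -7.36241990e-04, -6.95792176e-04]), 'joint_torque': array([ 1.92852162e-04, -5.20400977e+01, -1.23464211e-02, -2.44045329e+01,
       -5.67201257e-02,  1.13794970e-02, -1.16286362e-06]), 'tcp_pos': array([ 286.65456521, -583.38902193,  214.60951158]), 'tcp_rot': array([ 1.96765644,  0.45722508, -1.96768764]), 'contact_force': array([ 0.6786931 , -0.62475527,  0.96307789]), 'wrist_torque': array([ 0.02442031,  0.01446337, -0.03926066]), 'grip_width': 1.0012821139121355}
```

View pics/s0.png

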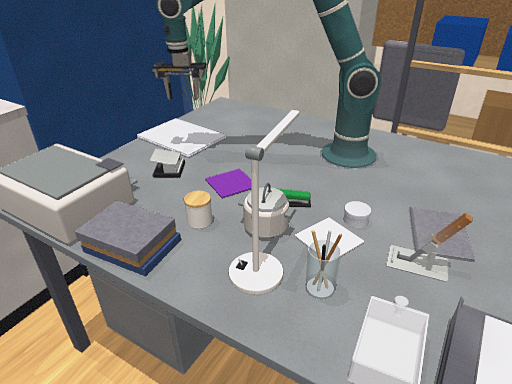

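View pics/t0.png

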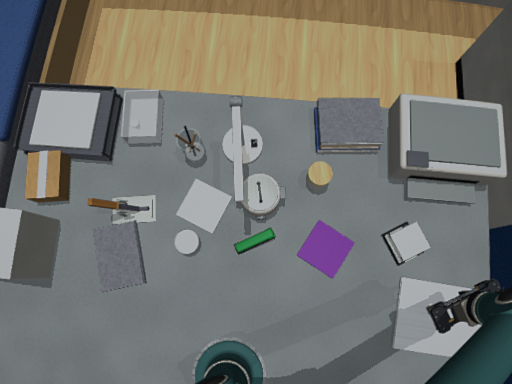

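The scene view shows the lifter in its rest at about (430,245), the pot at (266,210) and the white tile at (330,238). The purple decoy is at (230,182). Next: a close crop of the loop and lifter to get their yaws, plus IK checks.

```bash
cat >> h.py <<'E'
def lift_R(yaw): return Ro.from_euler('z',yaw).as_matrix()
def tool(gpos,yaw,lean,flip=1):
    """TCP pose to have the grasp point at gpos with lifter yaw; tool leaning 'lean' deg from vertical"""
    L=lift_R(yaw); a=np.radians(lean); x=L@[np.sin(a),0,-np.cos(a)]; y=flip*L[:,1]
    M=np.c_[x,y,np.cross(x,y)]
    return np.array(gpos)+19*x, Ro.from_matrix(M).as_rotvec()
E
python3 - <<'E'
from h import *
P={}
for k in range(4):
  for c in("scene","top"):
    viewer.read_camera(c)
    for n in "lifter_grip lifter_hook lifter rest_seat lid_loop lid pot_rim tile_top".split():
        for d in viewer.pinpoint(n,c):
            w=toworld(d["at"],c)
            if n=="tile_top" and w[1]<0: continue
            P.setdefault((n,c),[]).append(w); break
for k,v in P.items(): print(k,np.round(np.median(v,0),1),np.round(np.std(v,0),1))
s=viewer.read_camera("scene");t=viewer.read_camera("top")
def crop(i,x,y,w,h): return cv2.resize(i[y:y+h,x:x+w],(400,300),interpolation=cv2.INTER_CUBIC)
o=np.vstack([np.hstack([crop(s,246,175,48,36),crop(t,234,165,64,48)]),np.hstack([crop(s,376,200,112,84),crop(t,80,175,96,72)])])
cv2.imwrite("pics/c.png",o[:,:,::-1])
for px in [(58,215),(58,280),(68,160),(240,205),(232,100)]:
    print(px,[np.round(onplane(px,"top",z)) for z in(0,344)])
for yaw in (-1.4,-1.57,-1.7):
 for g in ([492,427,133],[492,427,260],[573,38,240],[573,38,290],[533,222,180]):
  for lean in(30,45):
   for f in(1,-1):
    p,r=tool(g,yaw,lean,f); q=kin.ik(p,r); print(yaw,g,lean,f,None if q is None else np.round(q,2))
E
```

```text
('lifter_grip', 'scene') [490.6 430.5 134.2] [0.2 2.4 1.7]
('lifter_hook', 'scene') [503.4 338.7  13.3] [1.  0.8 0.9]
('lifter', 'scene') [504.8 350.    5.6] [1.2 0.9 1.3]
('rest_seat', 'scene') [503.  350.5   5.4] [ 5.  34.5 54.4]
('lid_loop', 'scene') [575.9 -52.3 144.1] [0.9 0.7 1.7]
('lid', 'scene') [570.5 -47.9  96.7] [1.9 1.9 0.9]
('pot_rim', 'scene') [576.2 -48.7  99. ] [1.4 1.6 1.4]
('tile_top', 'scene') [530.7 134.2  12.2] [ 17.4 127.5  53. ]
('lifter_grip', 'top') [492.2 423.4 131. ] [1.  2.7 1.1]
('lifter_hook', 'top') [506.8 338.3  10.8] [1.  1.7 0.7]
('lifter', 'top') [503.9 348.4   7.4] [1.5 1.2 0.7]
('rest_seat', 'top') [505.  352.    5.1] [1.4 1.5 1.8]
('lid_loop', 'top') [570.6 -51.6 140.7] [0.8 0.4 0.7]
('lid', 'top') [570.6 -47.8  97.2] [0.6 0.9 0.9]
('pot_rim', 'top') [577.9 -48.6 102.1] [0.4 1.2 2. ]
('tile_top', 'top') [532.2 134.3   9.9] [0.7 1.4 1.1]
(58, 215) [array([457., 638.,   0.]), array([424., 441., 344.])]
(58, 280) [array([239., 600.,   0.]), array([267., 413., 344.])]
(68, 160) [array([655., 639.,   0.]), array([567., 441., 344.])]
(240, 205) [array(
[... 3639 characters left out ...]
]
-1.7 [573, 38, 240] 45 1 [-0.03  0.65 -0.61  1.63  0.88  1.65 -1.03]
-1.7 [573, 38, 240] 45 -1 [ 0.14  0.76 -0.89  1.62  1.01  1.79  2.02]
-1.7 [573, 38, 290] 30 1 [ 0.11  0.5  -0.65  1.62  0.7   1.51 -0.85]
-1.7 [573, 38, 290] 30 -1 [ 0.44  0.83 -1.32  1.6   1.05  1.84  2.04]
-1.7 [573, 38, 290] 45 1 [-0.    0.61 -0.65  1.59  0.87  1.72 -0.97]
-1.7 [573, 38, 290] 45 -1 [ 0.14  0.69 -0.89  1.58  0.97  1.83  2.09]
-1.7 [533, 222, 180] 30 1 [-0.01  0.87 -1.02  1.58  0.91  1.67 -1.36]
-1.7 [533, 222, 180] 30 -1 [ 0.03  0.92 -1.11  1.58  0.96  1.72  1.75]
-1.7 [533, 222, 180] 45 1 [-0.22  0.89 -0.8   1.49  0.88  1.82 -1.34]
-1.7 [533, 222, 180] 45 -1 [-0.29  0.84 -0.67  1.49  0.82  1.77  1.85]
```

View pics/c.png

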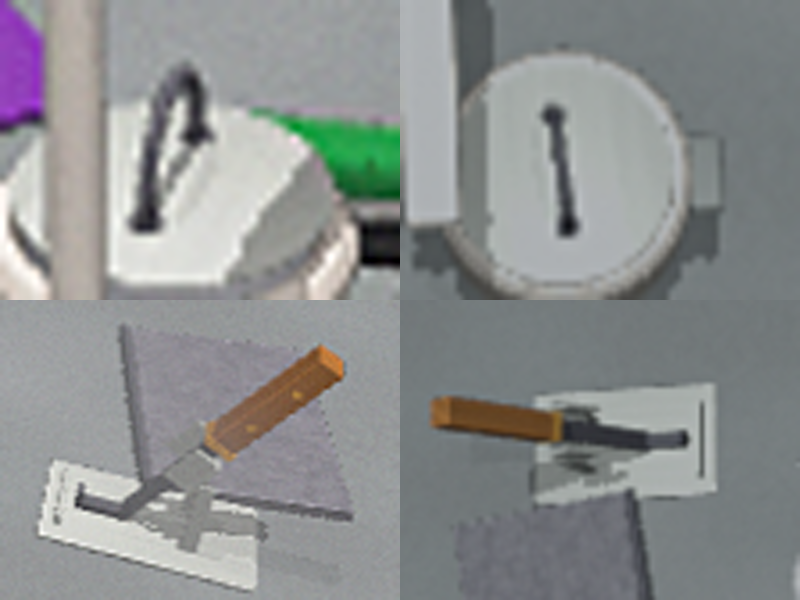

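Views: the loop's feet are at about (258.2,183.1) and (260.7,201.5) px in top. The rest plate's corners are at (155.6,194.9), (112.4,198.3), (112.4,223.7) and (156.1,220.6). I'll get the yaws from these and move above the grip.

Run:
```python
from h import *
f=[onplane(p,"top",113) for p in [(258.2,183.1),(260.7,201.5)]]; d=f[0]-f[1]
print("arch",np.round(f,1),np.linalg.norm(d),"loop yaw",np.arctan2(-d[0],d[1]))
c=[onplane(p,"top",4) for p in [(155.6,194.9),(112.4,198.3),(112.4,223.7),(156.1,220.6)]]
print(np.round(c,1)); 
for a,b in((1,0),(2,3)): e=c[b]-c[a]; print("rest yaw",np.arctan2(e[1],e[0]),np.linalg.norm(e))
for a,b in((3,0),(2,1)): e=c[b]-c[a]; print("rest yaw",np.arctan2(e[1],e[0])-np.pi/2,np.linalg.norm(e))
g=np.array([491.4,427,132.6]);h=np.array([505,338.5,12]); e=h-g; print("pins",np.arctan2(e[1],e[0]),e)
yaw=-1.42
tcp,r=tool(g,yaw,35)
x=Ro.from_rotvec(r).as_matrix()[:,0]
o=robot.observe()
t0=o["t"]
robot.movep([o["tcp_pos"][0]+60,o["tcp_pos"][1]+60,600],o["tcp_rot"])
q1=robot.observe()["joints"]; print(robot.observe()["t"]-t0)
robot.movep(tcp-x*200+[0,0,200],r); print(robot.observe()["t"]-t0, robot.observe()["joints"].round(2))
robot.movep(tcp-x*130,r); print(robot.observe()["t"]-t0,robot.observe()["joints"].round(2))
s=pic("scene","s1");t=pic("top","t1")
o=np.hstack([cv2.resize(s[130:310,330:512],(400,400)),cv2.resize(t[130:270,40:180],(400,400))]);cv2.imwrite("pics/h.png",o[:,:,::-1])
for n in("lifter_grip","lifter_hook","lifter"):print(n,pin(n,"scene"),pin(n,"top"))
```

```text
arch [[598.7 -45.1 113. ]
 [541.8 -57.5 113. ]] 58.26466136900553 loop yaw -1.355896857777018
[[554.7 301.8   4. ]
 [530.6 450.5   4. ]
 [444.3 436.7   4. ]
 [467.8 288.2   4. ]]
rest yaw -1.4100894785198288 150.56655027216001
rest yaw -1.4136843722755457 150.32135108601105
rest yaw -1.4150086790820169 87.9679595307819
rest yaw -1.4122233794120675 87.42670611277303
pins -1.4183168209334491 [  13.6  -88.5 -120.6]Traceback (most recent call last):
  File "<stdin>", line 14, in <module>
cell.IKError: the arm cannot take that pose within its joint ranges
```

```bash
cat >> h.py <<'E'
RY=-1.413; LY=-1.356; LEAN=35
H0=np.array([503.5,350.,4.])         # lifter origin home
def hook2grip(h,yaw): return np.array(h)+lift_R(yaw)@[-87.5,0,122.5]
def org2hook(o,yaw): return np.array(o)+lift_R(yaw)@[12,0,6]
def hookpose(h,yaw): return tool(hook2grip(h,yaw),yaw,LEAN)
E
python3 - <<'E'
from h import *
g=hook2grip(org2hook(H0,RY),RY); print("grip",g)
tcp,r=tool(g,RY,LEAN); x=Ro.from_rotvec(r).as_matrix()[:,0]
o=robot.observe(); t0=o["t"]; print(t0)
for z in(600,500,450,400): 
  for d in (0,80): print(z,d,kin.ik(np.r_[o["tcp_pos"][0]+d,o["tcp_pos"][1]+d,z],o["tcp_rot"]) is not None)
for b,u in((200,200),(130,200),(130,0),(60,250),(60,150),(100,0)): print(b,u,kin.ik(tcp-x*b+[0,0,u],r))
q=np.array(o["joints"]); 
for q2,q4 in((0.0,1.6),(-0.2,1.6),(0,1.2)):print(q2,q4)
E
```

```text
grip [491.63575671 424.56198583 132.5       ]
5.2
600 0 False
600 80 False
500 0 True
500 80 True
450 0 True
450 80 True
400 0 True
400 80 True
200 200 None
130 200 None
130 0 [-0.78893518  0.84836447 -0.45378558  1.13110735  0.64374065  1.77677533
 -1.0839903 ]
60 250 None
60 150 [-0.79046236  0.71162887 -0.36654073  1.14169561  0.58380286  1.8388847
 -0.97027422]
100 0 [-0.65985239  0.90200146 -0.67400023  1.18405838  0.78219246  1.79533447
 -1.17646609]
0.0 1.6
-0.2 1.6
0 1.2
```

Run:
```python
from h import *
g=hook2grip(org2hook(H0,RY),RY)
tcp,r=tool(g,RY,LEAN); x=Ro.from_rotvec(r).as_matrix()[:,0]
o=robot.observe(); t0=o["t"]
robot.movep([366,-500,500],o["tcp_rot"]); print(robot.observe()["t"]-t0)
q=np.array(robot.observe()["joints"]); q[0]=-0.65; q[6]+=-0.7
robot.goto_joints(q); s=robot.observe();print(s["t"]-t0,s["tcp_pos"].round())
robot.movep(tcp-x*100,r); s=robot.observe();print(s["t"]-t0,s["tcp_pos"].round(),s["joints"].round(2))
s=pic("scene","s1");t=pic("top","t1")
o=np.hstack([cv2.resize(s[130:310,330:512],(400,400)),cv2.resize(t[130:270,40:180],(400,400))]);cv2.imwrite("pics/h.png",o[:,:,::-1])
for n in("lifter_grip","lifter_hook","lifter"):print(n,pin(n,"scene"),pin(n,"top"))
```

```text
1.1749999999999998
4.2250000000000005 [506. 357. 498.]
5.4667 [486. 470. 201.] [-0.96  0.79 -0.08  1.21  0.43  1.63 -0.96]
lifter_grip [(0.87, [490.2, 428.9, 135.7])] [(0.81, [491.2, 423.9, 133.0]), (0.75, [505.2, 335.8, 13.6]), (0.62, [576.3, -52.0, 103.8])]
lifter_hook [(0.59, [506.2, 339.0, 11.9]), (0.23, [656.5, -232.6, -0.3])] [(0.81, [507.7, 338.9, 13.0])]
lifter [(0.89, [505.0, 346.8, 5.7])] [(0.72, [504.9, 347.7, 7.2])]
```

View pics/h.png

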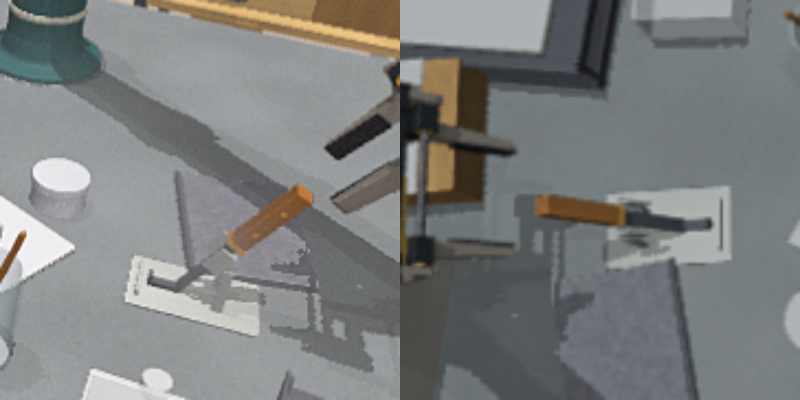

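The fingers straddle the grip symmetrically: tips at about (515,150) and (515,248) in the right half, grip at y≈207. Go in, grip and lift.

```bash
sed -i 's/H0=np.array(\[503.5/H0=np.array([504.0/' h.py
python3 - <<'E'
from h import *
h=org2hook(H0,RY); tcp,r=hookpose(h,RY)
robot.servo_line(tcp,feed=60,rotation=r); s=robot.observe(); print(s["t"],s["contact_force"].round(2))
grip(0.0,60); s=robot.observe(); print(s["t"],s["grip_width"]*92,s["contact_force"].round(2),s["wrist_torque"].round(2))
np.save("home.npy",np.r_[s["tcp_pos"],s["tcp_rot"]]); print((s["tcp_pos"]-tcp).round(2))
robot.servo_line(tcp+[0,0,120],feed=80); s=robot.observe(); print(s["t"],s["contact_force"].round(2),s["joints"].round(2))
s=pic("scene","s2");t=pic("top","t2")
o=np.hstack([cv2.resize(s[110:290,330:512],(400,400)),cv2.resize(t[130:270,40:180],(400,400))]);cv2.imwrite("pics/l.png",o[:,:,::-1])
for n in("lifter_grip","lifter_hook","lifter"):print(n,pin(n,"scene"),pin(n,"top"))
print(h+[0,0,120])
E
```

```text
12.8833 [-1.05  0.1   0.42]
13.9417 21.735874134401254 [ 0.41  0.01 -0.32] [ 0.46  0.04 -0.05]
[-0.11 -0.1  -0.05]
15.5917 [ 0.43  0.01 -1.45] [-0.91  0.69 -0.08  1.32  0.45  1.61 -0.92]
lifter_grip [(0.95, [490.9, 428.6, 252.9]), (0.7, [577.3, -53.0, 143.2])] [(0.56, [492.8, 424.8, 250.7]), (0.31, [506.5, 348.7, 127.3])]
lifter_hook [(0.74, [506.2, 338.3, 133.1]), (0.16, [426.4, -41.9, -3.1])] [(0.93, [508.2, 336.8, 131.5])]
lifter [(0.65, [506.0, 349.6, 128.2]), (0.3, [716.9, 188.0, -1.6])] [(0.7, [505.0, 349.2, 126.0]), (0.33, [570.1, -49.8, 98.7])]
[505.88570754 338.14908834 130.        ]
```

View pics/l.png

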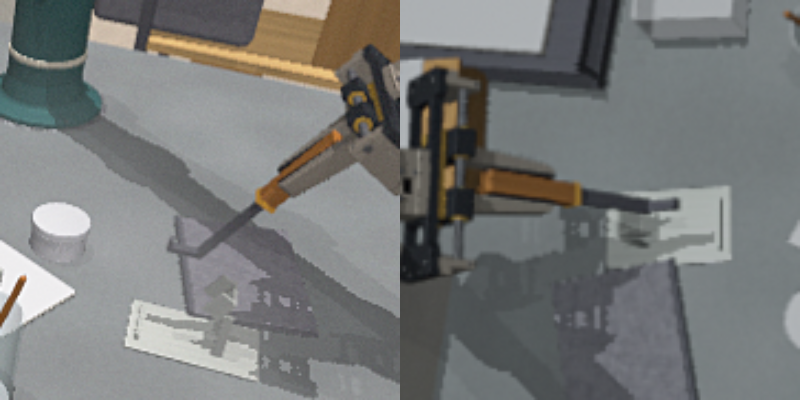

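The lifter is held as modelled: the hook is level and the pins agree within about 2 mm. Now to the pre-hook pose.

```bash
cat >> h.py <<'E'
LOOP=np.array([571.5,-51,145.])
E
python3 - <<'E'
from h import *
d=lift_R(LY)[:,0]
h=LOOP-d*75; h[2]=127
tcp,r=hookpose(h,LY)
robot.servo_line(tcp,feed=160,rotation=r); s=robot.observe(); print(s["t"],s["contact_force"].round(2),s["joints"].round(2))
for k in range(2):
  for c in("scene","top"):
    pic(c,"p"+c)
    for n in("lifter_hook","lid_loop"):print(c,n,pin(n,c)[:2])
print("expect",h)
s=cv2.imread("pics/pscene.png");t=cv2.imread("pics/ptop.png")
for im,c in((s,"scene"),(t,"top")):
  pass
o=np.hstack([cv2.resize(s[160:230,230:320],(450,350),interpolation=2),cv2.resize(t[160:220,215:275],(350,350),interpolation=2)]);cv2.imwrite("pics/p.png",o)
for c in("scene","top"): print(c,proj(h,c).round(1),proj(LOOP,c).round(1))
E
```

```text
18.1417 [-0.72  0.04 -0.4 ] [-0.58  0.38  0.01  1.83  0.6   1.23 -0.65]
scene lifter_hook []
scene lid_loop [(0.97, [576.3, -51.1, 144.5]), (0.72, [553.9, 23.9, 129.4])]
top lifter_hook [(0.65, [558.1, 23.8, 129.7])]
top lid_loop [(0.94, [570.0, -49.1, 141.9])]
scene lifter_hook [(0.53, [556.9, 23.0, 129.8]), (0.18, [406.4, 167.3, -4.5])]
scene lid_loop [(0.59, [576.8, -51.8, 146.4]), (0.17, [572.6, -48.0, 101.4])]
top lifter_hook [(0.71, [433.4, -42.0, -3.8]), (0.62, [558.1, 24.3, 129.9])]
top lid_loop [(0.71, [571.1, -51.2, 140.3]), (0.57, [553.1, 30.5, 125.6])]
expect [555.513867    22.27648703 127.        ]
scene [291.4 195.7] [265.7 185.6]
top [234.9 194.1] [259.3 189.7]
```

View pics/p.png

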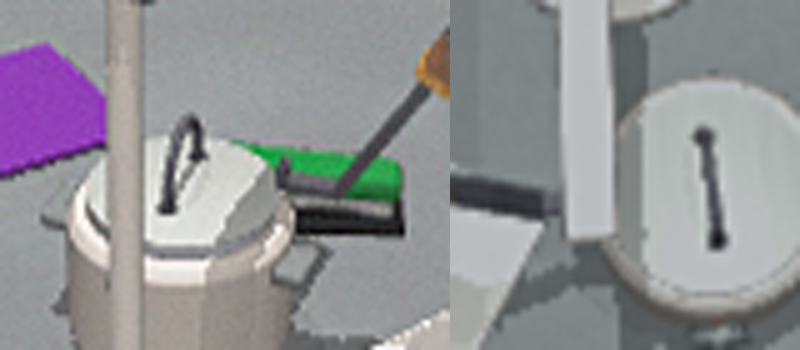

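The loop arch stands clear at (259.7,192) in top and the hook tip is level, below the loop's top and in line with it. Advance and lift slowly.

Run:
```python
from h import *
h=LOOP.copy(); h[2]=127
def go(h,f):
    tcp,r=hookpose(h,LY); robot.servo_line(tcp,feed=f,rotation=r); s=robot.observe(); print(s["t"].__round__(2),h.round(1),s["contact_force"].round(2),s["wrist_torque"].round(2))
go(h,50)
h[2]=140; go(h,30)
h[2]=150; go(h,20)
h[2]=172; go(h,25); robot.hold(0.3)
print(robot.observe()["contact_force"].round(2))
for c in("scene","top"):
    pic(c,"q"+c)
    for n in("lifter_hook","lid_loop","lid"):print(c,n,pin(n,c)[:2])
s=cv2.imread("pics/qscene.png");t=cv2.imread("pics/qtop.png")
o=np.hstack([cv2.resize(s[140:230,220:330],(450,368),interpolation=2),cv2.resize(t[155:215,215:272],(350,368),interpolation=2)]);cv2.imwrite("pics/q.png",o)
```

```text
20.39 [571.5 -51.  127. ] [-0.38  0.05 -2.18] [0.74 0.07 0.01]
20.98 [571.5 -51.  140. ] [ 1.35 -0.47 -1.37] [0.74 0.05 0.01]
21.62 [571.5 -51.  150. ] [ 0.36 -0.02 -3.19] [1.1  0.14 0.06]
22.66 [571.5 -51.  172. ] [ 0.66 -0.16 -3.33] [ 1.14  0.13 -0.  ]
[-0.3   0.25 -3.22]
scene lifter_hook [(0.47, [570.9, -48.8, 172.4]), (0.19, [656.8, -232.4, 1.6])]
scene lid_loop [(0.78, [576.0, -53.2, 174.6])]
scene lid [(0.73, [571.5, -48.4, 125.6])]
top lifter_hook [(0.52, [572.9, -50.4, 175.4]), (0.43, [570.4, -42.9, 169.1])]
top lid_loop [(0.79, [572.2, -48.1, 169.7])]
top lid [(0.83, [570.0, -47.8, 125.8]), (0.65, [553.6, 32.8, 295.4])]
```

View pics/q.png

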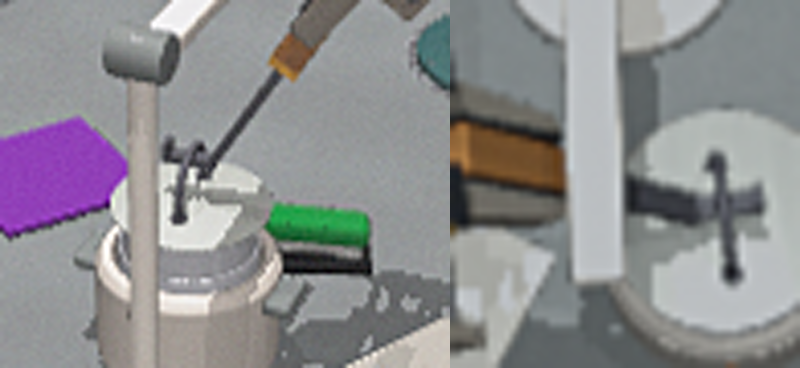

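The lid hangs level on the hook at z≈125, clear of the rim. Carry it over the tile.

Run:
```python
from h import *
def go(h,f):
    tcp,r=hookpose(h,LY); robot.servo_line(tcp,feed=f,rotation=r); s=robot.observe(); print(s["t"].__round__(2),np.round(h,1),s["contact_force"].round(2))
go([571.5,-51,180],30)
go([532,134,180],60); robot.hold(0.4)
go([532,134,80],50); robot.hold(0.5)
for k in range(3):
  for c in("scene","top"):
    pic(c,"u"+c)
    for n in("lid_loop","lid","tile_top")+(("lifter_hook",) if k==0 else ()):print(c,n,[p for p in pin(n,c) if p[1][1]>50][:1])
s=cv2.imread("pics/uscene.png");t=cv2.imread("pics/utop.png")
o=np.hstack([cv2.resize(s[170:270,270:380],(420,382),interpolation=2),cv2.resize(t[165:245,165:245],(380,382),interpolation=2)]);cv2.imwrite("pics/u.png",o)
```

```text
23.77 [571.5 -51.  180. ] [ 0.26 -0.3  -3.59]
27.07 [532 134 180] [ 0.04 -0.01 -2.79]
29.62 [532 134  80] [-0.83 -0.2  -3.36]
scene lid_loop [(0.83, [538.3, 133.3, 84.1])]
scene lid [(0.82, [531.8, 136.8, 31.7])]
scene tile_top [(0.86, [530.7, 133.5, 8.9])]
scene lifter_hook [(0.82, [530.8, 133.7, 82.7])]
top lid_loop []
top lid []
top tile_top [(0.83, [531.7, 134.2, 12.9])]
top lifter_hook [(0.57, [535.1, 132.9, 84.3])]
scene lid_loop [(0.57, [537.7, 131.8, 83.0])]
scene lid [(0.89, [533.2, 135.7, 35.2])]
scene tile_top [(0.79, [530.5, 133.0, 11.4])]
top lid_loop [(0.83, [533.1, 136.2, 77.2])]
top lid [(0.69, [530.1, 138.7, 32.6])]
top tile_top [(0.6, [530.7, 133.8, 10.4])]
scene lid_loop [(0.74, [536.9, 133.0, 82.2])]
scene lid [(0.56, [532.3, 137.7, 32.6])]
scene tile_top [(0.69, [529.8, 134.9, 13.0])]
top lid_loop [(0.97, [532.7, 134.8, 77.2])]
top lid [(0.62, [531.7, 136.9, 33.2])]
top tile_top [(0.63, [533.7, 134.2, 10.3])]
```

View pics/u.png

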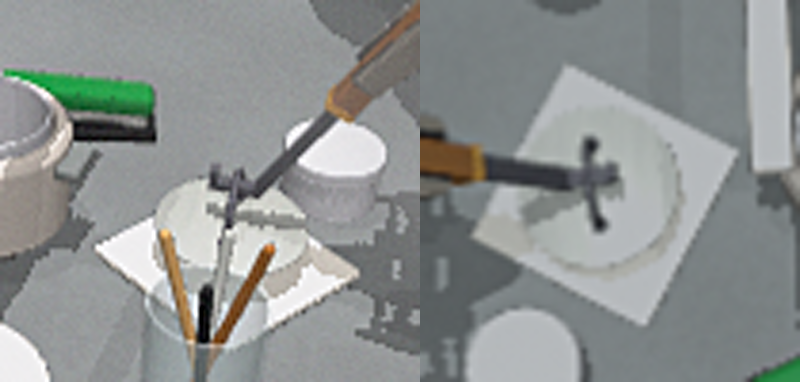

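The lid hangs over the tile centre, within about 3 mm by the pins. Lower gently, unhook and check.

Run:
```python
from h import *
def go(h,f):
    tcp,r=hookpose(h,LY); robot.servo_line(tcp,feed=f,rotation=r); s=robot.observe(); print(s["t"].__round__(2),np.round(h,1),s["contact_force"].round(2),s["wrist_torque"].round(2))
for z,f in((64,25),(60,8),(56,8),(50,10),(44,15)): go([532,132.5,z],f)
robot.hold(0.2)
d=lift_R(LY)[:,0]; h=np.array([532,132.5,44])
go(h-d*35,40); go(h-d*100,80)
for k in range(2):
  for c in("scene","top"):
    pic(c,"v"+c)
    for n in("lid_loop","lid","lifter_hook","lifter_grip"):print(c,n,[p for p in pin(n,c) if p[1][1]>50][:1])
print("hook exp",h-d*100,"grip exp",hook2grip(h-d*100,LY))
s=cv2.imread("pics/vscene.png");t=cv2.imread("pics/vtop.png")
o=np.hstack([cv2.resize(s[150:260,280:400],(400,367),interpolation=2),cv2.resize(t[150:260,125:245],(400,367),interpolation=2)]);cv2.imwrite("pics/v.png",o)
```

```text
32.22 [532.  132.5  64. ] [ 0.04 -0.14 -3.3 ] [1.15 0.14 0.  ]
32.87 [532.  132.5  60. ] [-0.48  1.1  -2.44] [ 1.11  0.12 -0.01]
33.52 [532.  132.5  56. ] [-0.48  0.53 -0.85] [0.72 0.09 0.07]
34.27 [532.  132.5  50. ] [ 0.18 -0.28 -1.66] [ 0.73  0.06 -0.04]
34.82 [532.  132.5  44. ] [ 0.41  0.51 -1.74] [0.75 0.09 0.01]
36.04 [524.5 166.7  44. ] [-0.63  0.2  -1.94] [0.74 0.09 0.02]
37.01 [510.7 230.2  44. ] [-0.39 -0.41 -0.71] [0.68 0.09 0.05]
scene lid_loop [(0.78, [535.1, 132.2, 58.6])]
scene lid [(0.81, [530.8, 135.7, 10.3])]
scene lifter_hook [(0.93, [510.9, 228.9, 47.7])]
scene lifter_grip [(0.93, [492.7, 320.0, 164.9])]
top lid_loop [(0.64, [532.5, 134.4, 50.4])]
top lid [(0.69, [504.9, 354.8, 4.7])]
top lifter_hook [(0.64, [510.5, 232.0, 46.3])]
top lifter_grip [(0.66, [490.9, 316.2, 167.7])]
scene lid_loop [(0.83, [537.2, 132.4, 58.1])]
scene lid [(0.95, [531.4, 135.5, 9.5])]
scene lifter_hook [(0.65, [508.4, 229.8, 45.0])]
scene lifter_grip [(0.66, [408.0, 168.7, -6.9])]
top lid_loop [(0.69, [532.1, 137.2, 51.7])]
top lid [(0.73, [503.2, 349.9, 1.9])]
top lifter_hook [(0.63, [511.0, 232.4, 44.9])]
top lifter_grip [(0.62, [492.5, 316.0, 167.1])]
hook exp [510.685156   230.20198271  44.        ] grip exp [492.03466751 315.69121758 166.5       ]
```

View pics/v.png

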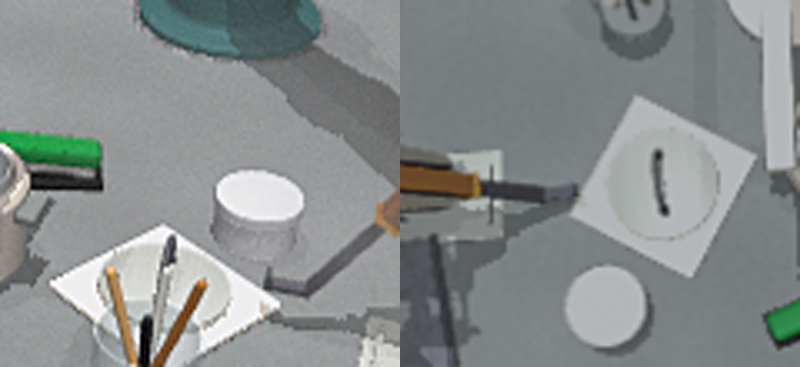

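The lid lies flat on the tile and the lifter hasn't slipped. Take it back to the rest.

Run:
```python
from h import *
H=np.load("home.npy"); p,r=H[:3],H[3:]; x=Ro.from_rotvec(r).as_matrix()[:,0]
def rep(): s=robot.observe(); print(round(s["t"],2),s["tcp_pos"].round(1),s["contact_force"].round(2),s["wrist_torque"].round(2))
o=robot.observe(); robot.servo_line(o["tcp_pos"]+[0,0,80],feed=100); rep()
robot.servo_line(p+[0,0,120],feed=100,rotation=r); rep()
robot.servo_line(p+[0,0,25],feed=80,rotation=r); rep()
robot.servo_line(p+[0,0,5],feed=20,rotation=r); rep()
robot.servo_line(p+[0,0,0.5],feed=8,rotation=r); rep()
for c in("scene","top"):
    pic(c,"w"+c)
    for n in("lifter_hook","lifter_grip","lifter"):print(c,n,pin(n,c)[:1])
s=cv2.imread("pics/wscene.png");t=cv2.imread("pics/wtop.png")
o=np.hstack([cv2.resize(s[190:290,370:490],(400,333),interpolation=2),cv2.resize(t[165:245,75:171],(400,333),interpolation=2)]);cv2.imwrite("pics/w.png",o)
```

```text
38.96 [494.  304.8 230.3] [-0.35  0.07 -1.11] [0.75 0.07 0.04]
40.2 [493.9 413.1 237. ] [-0.03  0.94 -1.37] [ 0.72  0.02 -0.03]
41.54 [494.  414.  142.5] [ 1.09  0.69 -0.88] [ 0.79 -0.01 -0.02]
42.69 [493.8 413.8 122. ] [ 0.91 -0.01 -0.85] [ 0.72  0.05 -0.02]
43.4 [493.8 413.7 117.4] [-0.21  0.26 -1.73] [ 0.79  0.   -0.02]
scene lifter_hook [(0.94, [503.9, 337.7, 13.9])]
scene lifter_grip [(0.81, [491.9, 429.8, 134.7])]
scene lifter [(0.88, [508.1, 353.5, 4.6])]
top lifter_hook [(0.58, [507.4, 337.1, 12.9])]
top lifter_grip [(0.74, [495.6, 423.8, 132.6])]
top lifter [(0.64, [507.7, 348.8, 5.6])]
```

View pics/w.png

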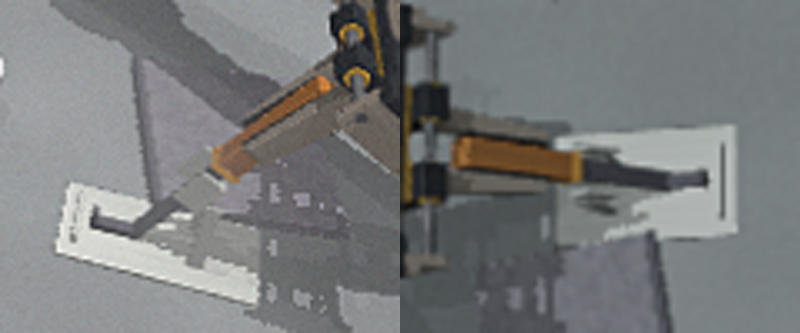

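The lifter is back behind the lip, as found. Release it and back out along the grip.

Run:
```python
from h import *
H=np.load("home.npy"); p,r=H[:3],H[3:]; x=Ro.from_rotvec(r).as_matrix()[:,0]
def rep(): s=robot.observe(); print(round(s["t"],2),s["tcp_pos"].round(1),s["contact_force"].round(2),s["grip_width"].round(2))
robot.servo_line(p,feed=5,rotation=r); rep()
grip(1.0); rep()
robot.servo_line(p-x*110,feed=80,rotation=r); robot.hold(0.5); rep()
for c in("scene","top"):
    pic(c,"z"+c)
    for n in("lifter_hook","lifter_grip","lifter","lid","lid_loop"):print(c,n,pin(n,c)[:2])
s=cv2.imread("pics/zscene.png");t=cv2.imread("pics/ztop.png")
o=np.hstack([cv2.resize(s[150:290,270:490],(450,286),interpolation=2),cv2.resize(t[150:250,75:245],(350,206),interpolation=2).copy() if 0 else cv2.resize(t[130:260,85:245],(350,286),interpolation=2)]);cv2.imwrite("pics/z.png",o)
```

```text
Traceback (most recent call last):
AttributeError: 'float' object has no attribute 'round'
```

Run:
```python
from h import *
H=np.load("home.npy"); p,r=H[:3],H[3:]; x=Ro.from_rotvec(r).as_matrix()[:,0]
def rep(): s=robot.observe(); print(round(s["t"],2),s["tcp_pos"].round(1),s["contact_force"].round(2),s["grip_width"])
rep(); grip(1.0); rep()
robot.servo_line(p-x*110,feed=80,rotation=r); robot.hold(0.5); rep()
for c in("scene","top"):
    pic(c,"z"+c)
    for n in("lifter_hook","lifter_grip","lifter","lid","lid_loop"):print(c,n,pin(n,c)[:2])
s=cv2.imread("pics/zscene.png");t=cv2.imread("pics/ztop.png")
o=np.hstack([cv2.resize(s[150:290,270:490],(450,286),interpolation=2),cv2.resize(t[130:260,85:245],(350,286),interpolation=2)]);cv2.imwrite("pics/z.png",o)
```

```text
44.05 [493.8 413.7 117. ] [ 0.02  0.29 -0.93] 0.23848815952777014
45.16 [493.7 413.7 116.9] [-0.68  0.1   0.56] 1.0021241940196952
47.18 [483.8 476.  207. ] [ 0.5  -0.31 -0.01] 0.9998505630954878
scene lifter_hook [(0.73, [501.1, 336.5, 9.9])]
scene lifter_grip []
scene lifter [(0.71, [505.2, 350.8, 6.1])]
scene lid [(0.69, [534.5, 135.1, 10.2])]
scene lid_loop [(0.93, [533.3, 130.3, 58.0])]
top lifter_hook [(0.76, [506.5, 337.1, 9.6])]
top lifter_grip [(0.55, [492.7, 422.1, 132.0]), (0.2, [652.1, -238.9, -2.3])]
top lifter [(0.72, [509.2, 348.6, 7.1])]
top lid [(0.77, [531.2, 135.4, 10.6]), (0.25, [530.8, 134.8, -1.7])]
top lid_loop [(0.7, [532.2, 131.0, 53.8]), (0.25, [532.6, 134.9, 9.1])]
```

View pics/z.png

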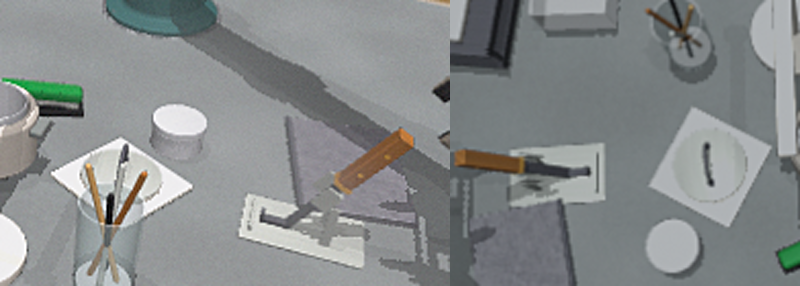

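The lid lies centred on the tile with its loop up, and the lifter stands in its rest. The gripper is clear of both.

```bash
python3 -c "
from h import *
robot.job_done(); print(robot.observe()['t'])"
```

```text
the job is handed in; nothing more can be done
the job is handed in; nothing more can be done
```

I carried the hot lid to the white tile with the lifter, set it down loop up, stood the lifter back in its rest and handed the job in. The robot's clock stood at about 48 s of the 66 s allowed; I got no verdict.

- **Lid:** the last pictures show it flat, and its measured position is about 2–3 mm from the tile's centre. While it was being set down, the force reading never left the 1–3 N range.
- **Lifter:** it stands in the rest, within a few millimetres of where I found it. One top-camera reading put its origin about 5 mm off in x, which is close to the detector's error and well inside the 15 mm allowed.
- **Gripper, lamp and bystanders:** the gripper was open and clear, with about zero contact force, when I handed in. I felt no sign of a bump on the lamp. The bystanders in the last pictures look unmoved, but I didn't measure their positions again.
- **Problems on the way:** two waypoints at the start were out of reach, so nothing moved. One script stopped on a print error after a half-millimetre move. Neither affected the job.

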